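# Set the bag sealer's sliding bag stop to its marked set stop

## Task

Set the bag sealer's table for the short spare-part bags: press down the rubber pad in the middle of the black bag-stop slider to free its brake, keep it pressed, and push the slider along the rail until it is up against the small steel stop block with the white line on it. Then let the pad come up so that the brake holds the slider there. Nothing is picked up: work on the pad with the fingertips, never force the slider along with its brake on, and leave the stop block and the other things on the bench where they are.

Things in the scene. Friction and masses are not known exactly. Their poses are not given: they have to be found in the camera images.
- sealer: Bench bag sealer, fixed: grey housing 330 x 85 mm, 70 high, raised arm to 165 mm, and a steel table 70 mm above the bench with a guide rail (310 long, 24 wide, top 84 mm above the bench) along one side. Origin on the bench under the rail's middle; y runs along the rail away from the jaw (housing at y -0.155 to -0.245), the table on the rail's -x side (x -0.182 to -0.002), z up
- pad_top (a point): Centre of the top of the ribbed rubber pad, 44 (sealer x) x 50 mm (y), in the middle of the black slider: 102 mm above the bench when up, 4 mm proud of the slider's frame (64 x 85 mm). About 6 N starts it down, 8 to 9 N holds it fully down (4 mm, flush); it springs up when let go. It travels with the slider, 42.5 mm behind the slider's front face
- pad (a joint): How far the press pad is pushed down, m: 0 up (brake on), 0.004 fully down. The brake is free from about 0.0005 on; 0.002 to 0.003 is a sure press
- bagstop (a joint): Travel of the slider on the rail, m: 0 at the rail's outer end, growing towards the sealing jaw (sealer -y), at most 0.205. Pad up: the brake holds it against about 5 N. Pad down: it runs with about 1 N, so fingertips pressing the pad carry it along by friction
- bagstop_front (a point): On the slider's front face (towards the jaw) at its top, 98 mm above the bench, over the rail's middle; axes as the sealer's. An aluminium bag fence stands along this face, its top 115 mm above the bench, from x +0.032 over the slider to -0.116 over the table
- setstop_face (a point): On the set stop's face that looks at the slider, at its top, 96 mm above the bench, over the rail's middle; axes as the sealer's. The set stop is a dark steel block with a white line on it, 44 mm across the rail, 16 along, 26 high, clamped between slider and jaw by a knurled screw on its +x side. The slider is home when its front face touches this face
- nozzle: Brass spray nozzle, 26 mm across, 36 mm tall, standing loose on the sealer's table beyond the end of the bag fence; origin at the centre of its underside. Not to be moved
- filter: Grey filter cartridge, 52 mm across, 91 mm tall, standing loose on the bench on the other side of the rail (sealer +x); origin at the centre of its underside. Not to be moved
- elbow: Black plastic pipe elbow, two 30 mm tubes about 60 mm long, lying on the bench; origin under its corner. Not to be moved
- labelroll: Roll of paper labels, 100 mm across, 58 mm tall, lying flat on the bench; origin at the centre of its underside. Not to be moved
- tape: Black desk tape dispenser, 150 x 58 mm, 88 mm tall, on the bench; origin at the centre of its underside. Not to be moved
- scanner: Hand barcode scanner, grey head and black handle, 200 mm long, lying on the bench; origin under its middle. Not to be moved
- oil: White oil bottle with a black cap, 54 mm across, 130 mm tall, standing on the bench; origin at the centre of its underside. Not to be moved

How it is judged:
On the way, in this order (a step that is already met when the one before it is completed fails the run):
1. the pad is pressed down with the slider still where it was found (value of joint pad above 0.0005 m and distance of bagstop_front from where it was at the start of the episode below 0.008 m), for 0.1 s.
2. the slider, its pad still pressed, is up against the set stop (value of joint pad above 0.0005 m and y of bagstop_front in the frame of setstop_face below 0.003 m), for 0.1 s.
At the end, for the whole second after the job is handed in: The slider stands at rest with its front face within 3 mm of the set stop's face, its pad up again (less than 0.6 mm down) so that the brake holds, and the set stop within 3 mm of where it was clamped (y of bagstop_front in the frame of setstop_face between -0.003 and 0.003 m and value of joint pad below 0.0006 m and linear speed of bagstop below 0.005 m/s and distance of setstop_face from where it was at the start of the episode below 0.003 m); the robot touches nothing.
It fails at once if the slider is forced along with its brake on (moving faster than 15 mm/s with the pad less than 0.8 mm down and no finger pressing on the pad) (value of joint pad below 0.0008 m and contact force between the fingers and pad below 0.5 N and (velocity of joint bagstop above 0.015 m/s or velocity of joint bagstop below -0.015 m/s)).
It fails at once if the set stop is shifted by more than 3 mm (distance of setstop_face from where it was at the start of the episode above 0.003 m).
It fails at once if one of the other things is shifted or lifted by more than 20 mm (distance of any of nozzle, filter, elbow, labelroll, tape, scanner, oil from where it was at the start of the episode above 0.02 m).
It fails at once if a standing thing is knocked over (angle between any of nozzle, filter, oil's own z axis and vertical above 0.6 rad).
It also fails if it takes over 38 s, if anything falls off the work surface, if the arm or the gripper's body presses on something with over 40 N, if the wrist force passes 120 N, or if a joint passes its speed limit or range.

## Robot

A 6-joint arm with a two-finger parallel gripper is mounted at the origin on the work surface. World frame = base frame: x ahead of the robot, y to its left, z up, the work surface at z = 0. Lengths are in m, angles in rad, forces in N, time in s.
With the tool pointing down it reaches from about 0.325 to 0.85 m from the base axis. Payload 15.5 kg.
Tool frame: the origin (TCP) lies at the very end of the fingers, on their centre line; the grasp point (between the pads) lies 19 mm behind it (arm.grip_depth is the distance from the TCP to the grasp point, in m); y points along the fingers, z is the direction in which the jaws open and shut, and the axes are right-handed (so a half turn about y gives the same grasp; the last joint's range is limited). The gripper opens to 91 mm and grips with 3 to 60 N. Pads are 32 mm wide; open, the fingers measure 118 mm over their backs; the gripper's body (76 mm by 178 mm) begins 60 mm behind the grasp point.
Start: joints at [1.058, 0.494, 1.345, -0, 1.302, -0.096], TCP at [0.253, 0.571, 0.214] pointing down, gripper open.
Joint ranges: [-2.91, 2.91], [-0.82, 2.16], [0.22, 2.67], [-1.22, 4.37], [0.12, 2.79], [-3.08, 3.08]. Speed limits (rad/s): [1.89, 1.89, 2.57, 3.01, 3.01, 3.01].

## Interface

Orientations are given as a unit quaternion [x, y, z, w].
In Python, from rig import monitor, optics, ticket, arm gives the robot as it stands.
- The arm moves only by the tool play_rows, never from a script. Its argument "rows" is text: rows parted by semicolons, each of 7 numbers parted by spaces: the turn, a rotation vector about the tool's x, y, z in rad, then the shift along the tool's x, y, z in mm, then the closure, from 0 (fully open) to 1 (shut). A call has 1 to 8 rows; each row is the pose to reach, as a shift and turn from the pose measured when the call began, along the tool's axes at that moment; what a row does not reach only later rows make up. A row lasts 1/8 s, in which the tool goes at most 62.5 mm and 10.7 degrees, less where a joint would pass 70% of its speed; a pose out of reach is approached as far as the arm can. A call with a gripper value outside its range is refused whole. The fingers move at their own pace and stop on an object; "newtons" is the grip in N (left out, the last holds). Time passes only in rows, so rows that repeat a pose let the fingers close. It gives the time, the measured TCP pose, the force and the opening at its end, in the units of the state.
- monitor.sense(): the state, without advancing time (a new reading comes with each control period).
- optics.read_camera(name): name is "scene" or "top" or "wrist"; returns a dict with "img" (480x640x3 uint8, blue, green, red), "z_map" (480x640 float32, m along the optical axis (not along the pixel's ray), 0 where there is no reading), "mtx" (3x3 intrinsics, pixels), "extrinsics" (4x4, takes a point from camera to world coordinates). Camera axes: x right, y down, z forward; pixel columns grow to the right and rows downward; lengths in m; the calibration is good to about 2 mm. A picture is of the moment at which its call begins.
- ticket.job_done(): hands the job in, once; it reports no verdict.
The state is a dict: "clock": time; "joint_positions": joint angles; "qvel": joint speeds; "tau": joint torques, N m; "eef_pos": TCP position; "ee_rot": TCP orientation; "contact_force": force on the tool from outside, world axes, zero at the start; "moment": the same for the moment, N m; "finger_gap": finger opening in m.
Only numpy, scipy, OpenCV 4.12 (cv2) and the standard library are available. Lean on these libraries where they do the work, as an engineer would, in place of code of your own. Each camera call takes 0.05 s, during which the arm holds its last target. There are 200 camera calls.

## Working session

There is one attempt and no reset: what is moved stays moved. The work goes in short steps, Python scripts to look and compute and a tool call to move; the robot and the scene stay as the last step left them, time stands still between calls to the robot, and variables do not carry over. Pictures are saved under pics/ and viewed, about 8 in all and at most 12, crops included, and the job is handed in when it is done.

Besides the shell and the picture viewer there is one more tool, called after "Request:" in YAML: its name, and indented under it one key for each argument. play_rows: Moves the arm, as the interface text tells. Its arguments: {"type":"object","properties":{"rows":{"type":"string"},"newtons":{"type":"number"}},"required":["rows"]}

```bash
mkdir -p pics; ls; cat > h.py <<'E'
import numpy as np, cv2, pickle
from rig import monitor, optics, ticket, arm
def grab(n):
    d=optics.read_camera(n); pickle.dump(d,open(n+'.pkl','wb')); return d
def cloud(d):
    z=d['z_map']; K=d['mtx']; v,u=np.indices(z.shape)
    P=np.stack([(u-K[0,2])/K[0,0]*z,(v-K[1,2])/K[1,1]*z,z],-1)
    T=d['extrinsics']; W=P@T[:3,:3].T+T[:3,3]; W[z==0]=np.nan; return W
E
python3 - <<'E'
from h import *
for n in('scene','top'):
    d=grab(n); cv2.imwrite(f'pics/{n}1.png',d['img']); print(n,d['extrinsics'].round(3).tolist(),d['mtx'][0,0])
print(monitor.sense())
E
```

```text
pics
scene [[0.437, 0.784, -0.441, 1.129], [0.899, -0.376, 0.224, -0.316], [0.009, -0.494, -0.869, 1.284], [0.0, 0.0, 0.0, 1.0]] 575.0223255239843
top [[0.018, -0.991, 0.13, 0.282], [-1.0, -0.019, -0.0, -0.016], [0.003, -0.13, -0.992, 1.858], [0.0, 0.0, 0.0, 1.0]] 593.5793003156361
{'clock': 0.1, 'joint_positions': array([ 1.05849695e+00,  4.94131274e-01,  1.34607251e+00,  1.32411229e-05,
        1.30250473e+00, -9.55027045e-02]), 'qvel': array([ 0.00171448, -0.00238691, -0.00202996, -0.00088187,  0.00166565,
        0.00044998]), 'tau': array([-7.23221683e-05, -8.80248785e+01, -3.82542229e+01,  7.10562849e-02,
        4.83650342e-02, -2.31399343e-05]), 'eef_pos': array([0.25284461, 0.5711928 , 0.2133904 ]), 'ee_rot': array([ 0.69218222, -0.14641911,  0.14617438, -0.69143204]), 'contact_force': array([-0.01280786,  0.35715887,  0.29300654]), 'moment': array([ 0.01659308,  0.01198999, -0.01888176]), 'finger_gap': 0.09107506747396979}
```

View pics/top1.png

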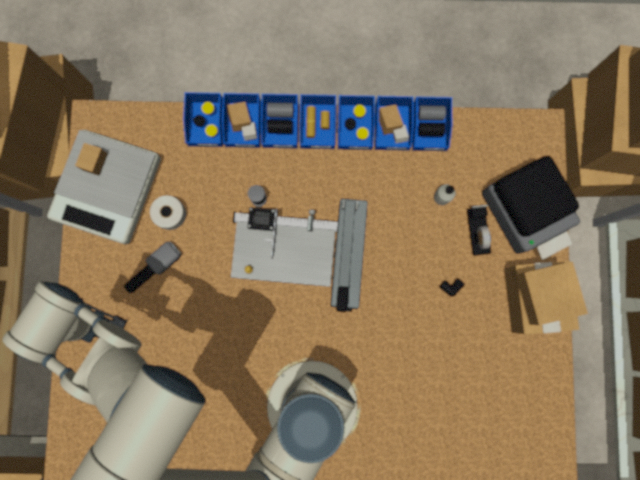

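View pics/scene1.png

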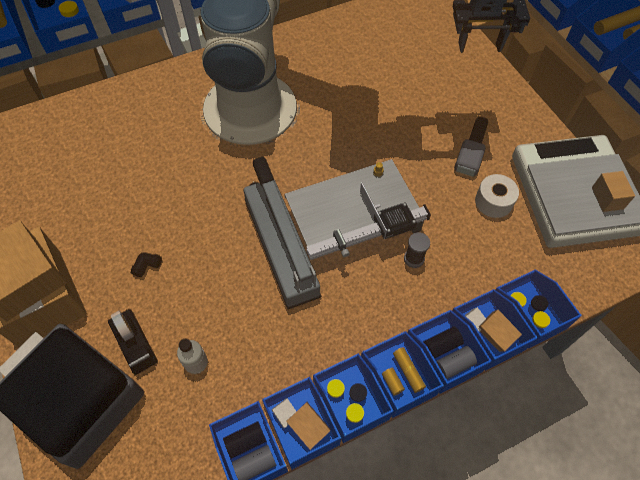

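The top view shows the slider at about (262,218), the set stop at (311,218), the jaw housing at x≈350 and the filter at (257,194). The scene view shows the slider at (397,218) and the stop at (341,240). Next I measure from the depth map.

```bash
python3 - <<'E'
from h import *
d=pickle.load(open('scene.pkl','rb')); t=pickle.load(open('top.pkl','rb'))
a=cv2.resize(d['img'][155:285,270:450],None,fx=4,fy=4,interpolation=cv2.INTER_CUBIC)
cv2.imwrite('pics/c1.png',a)
b=cv2.resize(t['img'][180:290,225:375],None,fx=5,fy=5,interpolation=cv2.INTER_CUBIC)
cv2.imwrite('pics/c2.png',b)
W=cloud(d); V=cloud(t)
for (u,v) in[(397,218),(388,212),(408,222),(341,236),(360,236),(420,215),(378,168)]: print('s',u,v,W[v,u].round(4))
for (u,v) in[(262,218),(256,218),(268,219),(311,216),(300,222),(325,225)]: print('t',u,v,V[v,u].round(4))
# rail / table fit
for n,X in(('s',W),('t',V)):
    m=(X[...,2]>0.062)&(X[...,2]<0.078)&(X[...,0]>.3)&(X[...,0]<.8)&(abs(X[...,1]-.08)<.3)
    c,s=cv2.connectedComponents(m.astype('uint8')); k=np.bincount(s[s>0]).argmax(); P=X[s==k]
    r=cv2.minAreaRect((P[:,:2]*1000).astype('f4')); print(n,'table',P[:,2].mean(),r)
E
```

```text
s 397 218 [0.5666 0.161  0.1063]
s 388 212 [0.5415 0.1505 0.1044]
s 408 222 [0.5774 0.1886 0.0838]
s 341 236 [0.5479 0.0205 0.0964]
s 360 236 [0.5639 0.0635 0.0889]
s 420 215 [0.5729 0.2251 0.0841]
s 378 168 [0.4131 0.1933 0.0995]
t 262 218 [0.5581 0.1578 0.1039]
t 256 218 [0.558  0.1759 0.1021]
t 268 219 [0.5548 0.1394 0.1079]
t 311 216 [0.5682 0.0116 0.0957]
t 300 222 [0.5503 0.0444 0.0896]
t 325 225 [ 0.5427 -0.0311  0.0886]
s table 0.0712893531962948 ((452.68170166015625, 97.8497314453125), (301.1959228515625, 168.01673889160156), 85.88384246826172)
t table 0.07047231631898128 ((458.91448974609375, 98.63310241699219), (305.2239685058594, 174.21051025390625), 85.99718475341797)
```

View pics/c1.png

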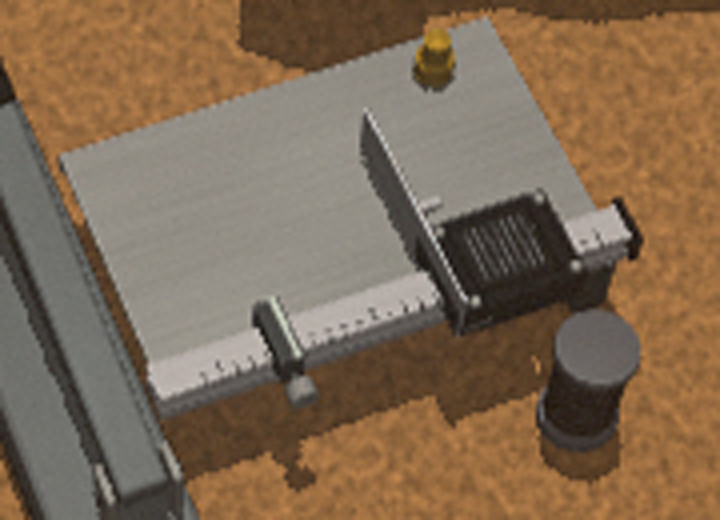

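View pics/c2.png

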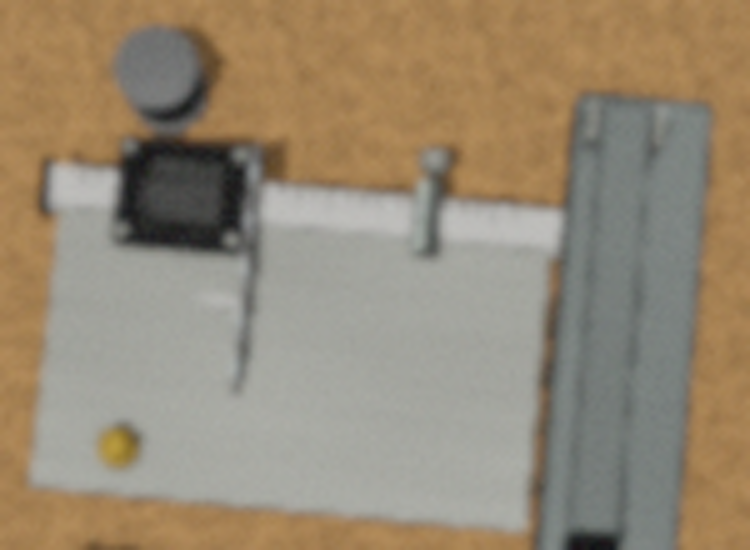

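The crops show the pad at about (187,192) and the stop's block at columns 413–440 in the top crop. The fence runs along the slider's jaw side at (253,150–390), and the filter is at (160,65). Next I refine these in sealer axes.

```bash
python3 - <<'E'
from h import *
from scipy.spatial.transform import Rotation as R
def ray(d,u,v,z):
    K=d['mtx'];T=d['extrinsics'];r=T[:3,:3]@np.array([(u-K[0,2])/K[0,0],(v-K[1,2])/K[1,1],1]);return T[:3,3]+r*(z-T[2,3])/r[2]
d=pickle.load(open('scene.pkl','rb')); t=pickle.load(open('top.pkl','rb'))
c2=lambda x,y:(225+(x+.5)/5-.5,180+(y+.5)/5-.5); c1=lambda x,y:(270+(x+.5)/4-.5,155+(y+.5)/4-.5)
th=np.deg2rad(4.05); ey=np.array([np.sin(th),np.cos(th)]); ex=np.array([ey[1],-ey[0]])
def show(n,p): print(n,p.round(4),'along',(p[:2]@ey).round(4),'across',(p[:2]@ex).round(4))
show('pad top',ray(t,*c2(187,192),.102)); show('pad scene',ray(d,*c1(503,246),.102))
show('stopface top L',ray(t,*c2(413,250),.096));show('stopface top L2',ray(t,*c2(418,185),.096))
# depth-based, in sealer-aligned axes
for n,X in(('s',cloud(d)),('t',cloud(t))):
    a=X[...,:2]@ey; c=X[...,:2]@ex; z=X[...,2]; roi=(X[...,0]>.3)&(X[...,0]<.75)&(a>-.06)&(a<.3)
    def st(k,m):
        m=m&roi; print(n,k,m.sum(),'a',np.percentile(a[m],[2,50,98]).round(4),'c',np.percentile(c[m],[2,50,98]).round(4),'z',np.median(z[m]).round(4))
    st('rail',(z>.080)&(z<.087)&(a>.04)&(a<.09)&(c>.52)&(c<.58))
    st('slider',(z>.095)&(z<.107)&(a>.12)&(a<.25)&(c>.48)&(c<.61))
    st('fence',(z>.109)&(z<.125)&(a>.08)&(a<.25)&(c>.3))
    st('stop',(z>.091)&(z<.105)&(a>.0)&(a<.1)&(c>.48))
    st('filter',(z>.083)&(z<.1)&(a>.12)&(c>.59))
r=R.from_quat(monitor.sense()['ee_rot']).as_matrix(); print(r.round(3)); print(ex,ey)
E
```

```text
pad top [0.5584 0.158  0.102 ] along 0.197 across 0.5458
pad scene [0.5583 0.1618 0.102 ] along 0.2008 across 0.5454
stopface top L [0.5267 0.0221 0.096 ] along 0.0592 across 0.5238
stopface top L2 [0.5662 0.0199 0.096 ] along 0.0599 across 0.5634
s rail 121 a [0.0406 0.0712 0.0891] c [0.5322 0.5495 0.5743] z 0.0843
s slider 731 a [0.1574 0.1985 0.24  ] c [0.5049 0.5484 0.5793] z 0.101
s fence 123 a [0.1565 0.1589 0.2262] c [0.3939 0.5104 0.5775] z 0.1142
s stop 131 a [0.046  0.0535 0.062 ] c [0.5244 0.5486 0.5829] z 0.0969
s filter 357 a [0.2031 0.2257 0.2497] c [0.6006 0.6253 0.6487] z 0.0912
t rail 59 a [0.0408 0.0714 0.0869] c [0.5269 0.5475 0.5796] z 0.0836
t slider 427 a [0.1571 0.1995 0.24  ] c [0.5143 0.5451 0.6048] z 0.1009
t fence 85 a [0.1566 0.1586 0.2279] c [0.3911 0.5248 0.5739] z 0.1131
t stop 94 a [0.0096 0.053  0.0781] c [0.5235 0.5466 0.581 ] z 0.0958
t filter 214 a [0.2028 0.2264 0.2492] c [0.5994 0.6218 0.6444] z 0.0918
[[ 0.914 -0.001  0.405]
 [-0.405 -0.001  0.914]
 [-0.    -1.    -0.001]]
[ 0.9975028  -0.07062699] [0.07062699 0.9975028 ]
```

Request:
play_rows:
  rows: "0 -0.04 0 50 0 -28 1; 0 -0.08 0 100 0 -56 1; 0 -0.12 0 150 0 -85 1; 0 -0.17 0 200 0 -113 1; 0 -0.21 0 250 0 -141 1; 0 -0.26 0 300 0 -169 1; 0 -0.3 0 350 0 -197 1; 0 -0.346 0 400 0 -225 1"
  newtons: 20

```text
clock: 1.1
eef_pos: [0.5283, 0.2018, 0.2135]
ee_rot: [0.707, -0.025, 0.024, -0.706]
contact_force: [-0.1, 1.8, -0.2]
finger_gap: 0.0138
```

Request:
play_rows:
  rows: "0 0 0 17 0 -20 1; 0 0 0 34 0 -40 1; 0 0 0 34 30 -40 1; 0 0 0 34 60 -40 1; 0 0 0 34 85 -40 1; 0 0 0 34 85 -40 1; 0 0 0 34 85 -40 1"

```text
clock: 1.98
eef_pos: [0.5598, 0.1596, 0.1293]
ee_rot: [0.707, -0.025, 0.025, -0.706]
contact_force: [0.0, 0.4, 0.2]
finger_gap: 0.0007
```

```bash
python3 - <<'E'
from h import *
from scipy.spatial.transform import Rotation as R
s=monitor.sense(); p=s['eef_pos']; th=np.deg2rad(4.05); ey=np.array([np.sin(th),np.cos(th)]); ex=np.array([ey[1],-ey[0]])
print(p,p[:2]@ey,p[:2]@ex,s['contact_force'],s['finger_gap']); print(R.from_quat(s['ee_rot']).as_matrix().round(3))
d=grab('scene'); w=grab('wrist')
a=cv2.resize(d['img'][155:285,300:450],None,fx=4,fy=4); b=cv2.resize(w['img'],(200*640//480,200)); o=np.zeros((520,800,3),'u1'); 
cv2.imwrite('pics/p2.png',np.hstack([cv2.resize(a,(420,364)),cv2.resize(w['img'],(380,364))]))
E
```

```text
[0.55981691 0.1595722  0.12930296] 0.19871189836380868 0.5471488274944905 [0.01928104 0.44455846 0.23151552] 0.0006976350526025209
[[ 0.998 -0.     0.069]
 [-0.069 -0.001  0.998]
 [-0.    -1.    -0.001]]
```

View pics/p2.png

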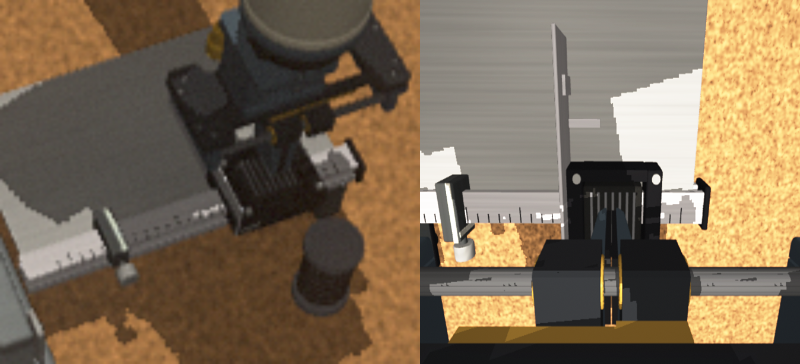

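The left half shows the closed fingers above the pad. The right half (wrist camera) shows the fingertips centred over the ribbed pad, with the fence well clear. I descend now, slowly at the end.

Request:
play_rows:
  rows: "0 0 0 0 10 0 1; 0 0 0 0 19 0 1; 0 0 0 0 24 0 1; 0 0 0 0 25.5 0 1; 0 0 0 0 26.5 0 1; 0 0 0 0 26.5 0 1"

```text
clock: 2.82
eef_pos: [0.5602, 0.1596, 0.1032]
ee_rot: [0.707, -0.024, 0.025, -0.706]
contact_force: [-1.0, -0.2, 0.4]
finger_gap: 0.0004
```

Request:
play_rows:
  rows: "0 0 0 0 1 0 1; 0 0 0 0 2 0 1; 0 0 0 0 2 0 1; 0 0 0 0 2 0 1"

```text
clock: 3.32
eef_pos: [0.5603, 0.1596, 0.1016]
ee_rot: [0.707, -0.024, 0.025, -0.707]
contact_force: [-1.1, -0.5, 5.8]
finger_gap: 0.0003
```

Request:
play_rows:
  rows: "0 0 0 0 1 0 1; 0 0 0 0 2 0 1; 0 0 0 0 2.5 0 1; 0 0 0 0 2.5 0 1; 0 0 0 0 2.5 0 1"

```text
clock: 3.95
eef_pos: [0.5604, 0.1597, 0.0995]
ee_rot: [0.707, -0.024, 0.025, -0.707]
contact_force: [-1.6, 0.2, 7.6]
finger_gap: 0.0005
```

Request:
play_rows:
  rows: "0 0 0 0 0.2 -2 1; 0 0 0 0 0.2 -5 1; 0 0 0 0 0.2 -9 1; 0 0 0 0 0.2 -13 1; 0 0 0 0 0.2 -17 1; 0 0 0 0 0.2 -19 1; 0 0 0 0 0.2 -20 1; 0 0 0 0 0.2 -20 1"

```text
clock: 4.95
eef_pos: [0.5589, 0.1397, 0.0996]
ee_rot: [0.707, -0.024, 0.025, -0.707]
contact_force: [-3.5, -0.5, 8.3]
finger_gap: 0.0004
```

```bash
cat > m.py <<'E'
from h import *
s=monitor.sense(); p=s['eef_pos']; th=np.deg2rad(4.05); ey=np.array([np.sin(th),np.cos(th)]); ex=np.array([ey[1],-ey[0]])
print(s['clock'],p.round(4),'along',p[:2]@ey,'across',p[:2]@ex,s['contact_force'])
for n in ('scene','top'):
    X=cloud(grab(n)); a=X[...,:2]@ey; c=X[...,:2]@ex; z=X[...,2]
    f=(z>.107)&(z<.125)&(a>.04)&(a<.19)&(c>.40)&(c<.49)
    g=(z>.091)&(z<.1)&(a>.03)&(a<.064)&(c>.52)&(c<.57)
    print(n,'fence',f.sum(),np.percentile(a[f],[5,50]).round(4) if f.any() else '','stop',g.sum(),np.percentile(a[g],[5,50,95]).round(4) if g.any() else '')
E
python3 m.py
```

```text
4.95 [0.5589 0.1397 0.0996] along 0.17881338424324386 across 0.5476573482997369 [-3.50938434 -0.47464419  8.26334879]
scene fence 10 [0.1373 0.1394] stop 110 [0.0462 0.0536 0.0614]
top fence 0  stop 61 [0.0455 0.0533 0.0604]
```

Request:
play_rows:
  rows: "0 0 0 -0.4 0 -3 1; 0 0 0 -0.7 0 -9 1; 0 0 0 -0.9 0 -16 1; 0 0 0 -1.1 0 -24 1; 0 0 0 -1.2 0 -32 1; 0 0 0 -1.2 0 -38 1; 0 0 0 -1.2 0 -40 1; 0 0 0 -1.2 0 -40 1"

```text
clock: 6.05
eef_pos: [0.5559, 0.0997, 0.1003]
ee_rot: [0.707, -0.023, 0.026, -0.707]
contact_force: [2.4, -0.4, 6.9]
finger_gap: 0.0004
```

```bash
python3 m.py
```

```text
6.05 [0.5559 0.0997 0.1003] along 0.1386751405726832 across 0.5474781030569045 [ 2.41216965 -0.36271326  6.90460208]
scene fence 12 [0.0974 0.0985] stop 108 [0.0466 0.0537 0.0612]
top fence 0  stop 30 [0.0422 0.0484 0.0519]
```

Request:
play_rows:
  rows: "0 0 0 0.3 0.7 0 1; 0 0 0 0.3 0.8 -3 1; 0 0 0 0.3 0.8 -8 1; 0 0 0 0.3 0.9 -14 1; 0 0 0 0.3 0.9 -20 1; 0 0 0 0.3 1 -25 1; 0 0 0 0.3 1 -28 1; 0 0 0 0.3 1 -28 1"

```text
clock: 7.15
eef_pos: [0.554, 0.0716, 0.0996]
ee_rot: [0.707, -0.023, 0.026, -0.707]
contact_force: [-3.5, -0.2, 8.2]
finger_gap: 0.0003
```

```bash
python3 m.py
```

```text
7.15 [0.554  0.0716 0.0996] along 0.11053538292539161 across 0.5475823102391387 [-3.54782885 -0.19156971  8.20562432]
scene fence 11 [0.069  0.0707] stop 78 [0.0466 0.0526 0.0618]
top fence 0  stop 0
```

Request:
play_rows:
  rows: "0 0 0 -0.4 0.1 -1 1; 0 0 0 -0.5 0.1 -2 1; 0 0 0 -0.5 0.1 -3 1; 0 0 0 -0.5 0.1 -4 1; 0 0 0 -0.5 0.2 -5 1; 0 0 0 -0.5 0.2 -6 1; 0 0 0 -0.5 0.2 -6.5 1; 0 0 0 -0.5 0.2 -6.5 1"

```text
clock: 8.25
eef_pos: [0.5535, 0.0653, 0.0998]
ee_rot: [0.707, -0.023, 0.026, -0.707]
contact_force: [-0.2, 0.4, 6.8]
finger_gap: 0.0002
```

Request:
play_rows:
  rows: "0 0 0 0 0.5 -0.5 1; 0 0 0 0 0.5 -1 1; 0 0 0 0 0.5 -1.5 1; 0 0 0 0 0.5 -2 1; 0 0 0 0 0.5 -2 1"

```text
clock: 8.88
eef_pos: [0.5536, 0.0637, 0.0998]
ee_rot: [-0.707, 0.023, -0.027, 0.707]
contact_force: [-0.8, 2.9, 6.4]
finger_gap: 0.0008
```

Request:
play_rows:
  rows: "0 0 0 0 0.6 -0.5 1; 0 0 0 0 0.8 -0.7 1; 0 0 0 0 0.8 -0.7 1"

```text
clock: 9.25
eef_pos: [0.5537, 0.0634, 0.0994]
ee_rot: [-0.706, 0.022, -0.027, 0.707]
contact_force: [-1.5, 4.0, 7.6]
finger_gap: 0.0005
```

```bash
python3 - <<'E'
exec(open('m.py').read())
d=pickle.load(open('scene.pkl','rb')); w=grab('wrist')
a=cv2.resize(d['img'][190:270,310:400],(420,374),interpolation=cv2.INTER_CUBIC)
cv2.imwrite('pics/p3.png',np.hstack([a,cv2.resize(w['img'][140:400,:330],(380,374))]))
E
```

```text
9.25 [0.5537 0.0634 0.0994] along 0.10235231390212547 across 0.5478671625279032 [-1.46310973  3.98954093  7.6218833 ]
scene fence 13 [0.0618 0.0638] stop 87 [0.0466 0.0547 0.0621]
top fence 0  stop 1 [0.06 0.06 0.06]
```

View pics/p3.png

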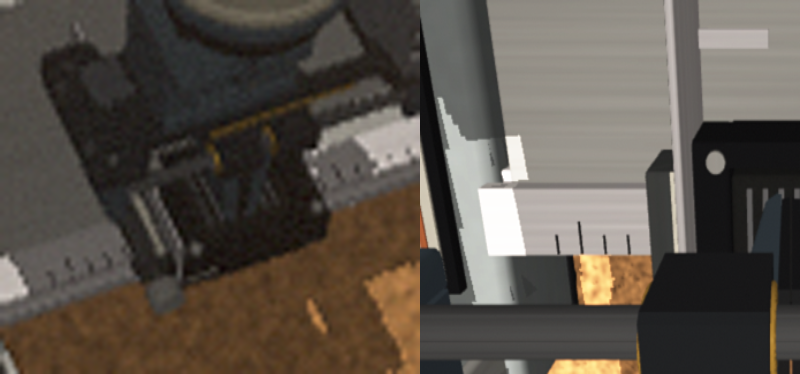

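The wrist view shows the fence face touching the stop block. The along-rail force rose to 4 N and travel stalled, so the slider is at the stop. I hold briefly, then lift straight up.

Request:
play_rows:
  rows: "0 0 0 0 0 0 1; 0 0 0 0 -1 0 1; 0 0 0 0 -2.5 0 1; 0 0 0 0 -4 0 1; 0 0 0 0 -7 0 1; 0 0 0 0 -20 0 1; 0 0 0 0 -50 0 1; 0 0 0 0 -90 0 1"

```text
clock: 10.4
eef_pos: [0.5527, 0.0633, 0.1906]
ee_rot: [-0.706, 0.023, -0.027, 0.707]
contact_force: [1.1, -0.2, -0.6]
finger_gap: 0.0004
```

Request:
play_rows:
  rows: "0 0 0 0 -30 50 1; 0 0 0 0 -30 100 1; 0 0 0 0 -30 150 1; 0 0 0 0 -30 200 1; 0 0 0 0 -30 200 1; 0 0 0 0 -30 200 1"

```text
clock: 11.15
eef_pos: [0.5664, 0.2625, 0.2212]
ee_rot: [-0.706, 0.023, -0.026, 0.707]
contact_force: [-0.1, -0.7, 0.9]
finger_gap: 0.0005
```

```bash
python3 - <<'E'
exec(open('m.py').read())
for n in('scene','top'):
    X=cloud(pickle.load(open(n+'.pkl','rb'))); a=X[...,:2]@ey; c=X[...,:2]@ex; z=X[...,2]
    m=(z>.094)&(z<.107)&(a>.07)&(a<.18)&(c>.50)&(c<.59); q=(z>.09)&(z<.12)&(abs(a-.103)<.012)&(abs(c-.5465)<.012)
    print(n,'slider along',np.percentile(a[m],[50,98]).round(4),'pad z',np.median(z[q]).round(4))
d=pickle.load(open('scene.pkl','rb'));t=pickle.load(open('top.pkl','rb'))
cv2.imwrite('pics/p4.png',np.hstack([cv2.resize(d['img'][160:280,310:430],(390,390),interpolation=cv2.INTER_CUBIC),cv2.resize(t['img'][180:280,250:350],(390,390),interpolation=cv2.INTER_CUBIC)]))
E
```

```text
11.15 [0.5664 0.2625 0.2212] along 0.30183013148232835 across 0.5464211609507579 [-0.09294825 -0.69004431  0.89238047]
scene fence 47 [0.0619 0.0634] stop 113 [0.0466 0.0545 0.0629]
top fence 23 [0.0617 0.063 ] stop 66 [0.0333 0.0516 0.0605]
scene slider along [0.1071 0.1453] pad z 0.1035
top slider along [0.1072 0.1451] pad z 0.1026
```

View pics/p4.png

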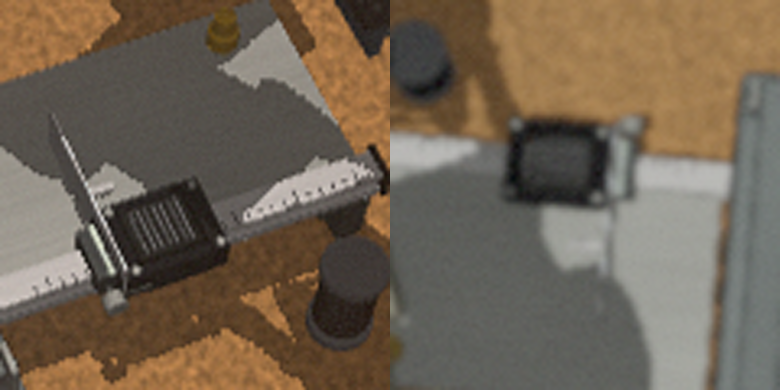

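The pictures show the slider against the stop with the pad up (z≈0.103), and the nozzle and filter standing where they were. Handing in.

```bash
python3 -c "
from rig import ticket; print(ticket.job_done())"
```

```text
the job is handed in; nothing more can be done
None
```

The slider is up against the set stop with its pad up and its brake on, and I have handed the job in; no verdict was reported. I pressed the pad with the closed fingertips (about 6.5 to 8 N, roughly 2 mm down) and carried the slider about 95 mm along the rail. At the stop, travel stalled and the force along the rail rose to 4 N. I then lifted straight up and moved the arm clear, with the clock at about 11 s.

**Last checks:**
- **Slider:** its front reads about 0.062 m along the rail and the stop's face about 0.061 m. That agrees with contact, within the camera's accuracy of about 2 mm.
- **Pad:** its top is at about 0.103 m, so it is up.
- **Stop block:** its far edge is unchanged in the scene view (0.0462 m before, 0.0466 m after). Its mid-point reading moved by up to 2 mm between views; I put that down to the slider now standing next to it.
- **Other things:** the nozzle and filter still stand where they were. The arm worked nowhere near the rest, and I did not check their positions again.

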